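Fit the hand hub to a prosthetic wrist drive

TASK

Fit the aluminium hand-mounting hub onto the drive shaft at the wrist of the prosthetic forearm: turn it until its slot drops over the shaft's cross pin and the hub sits fully home, flush on the wrist face. Then turn it, shaft and all, until its red index mark lines up with the red neutral line on the forearm, and let go. Do not force it down, and leave the bottle, the screwdriver and the screw box where they are.

Things in the scene. Friction and masses are not known exactly. Their poses are not given: they have to be found in the camera images.
- hub_center (a point): centre of the loose aluminium hub (180 g), on its axis, half-way up its 40 mm height. Bottom: round flange 56 mm across, 10.5 mm thick; above it a round collar 34 mm across to the top: grip there. 14 mm bore right through. A slot 6.6 mm wide, 8 mm deep crosses the underside through the centre. z: hub's axis, out of the collar's top; x: towards the red index mark; the slot runs along y
- hub_mark (a point): the hub's red index mark at the rim of the flange's top face: 28 mm out along the hub's x, 10.5 mm above its underside. Axes as hub_center
- tray: shallow blue tray, fixed, 140 x 115 mm, floor 3 mm thick, rim 13 mm high; origin at the centre of its underside. The hub starts in it, standing collar up, turned any way
- wrist_face (a point): centre of the flat round wrist face (62 mm across) at the upper end of the white prosthetic forearm, clamped fast on a black stand, 238 mm above the bench. z: the shaft's axis, out of the wrist, 35 degrees from vertical, leaning more or less towards the robot; x: towards the red neutral line on the rim's upper side. Fully home, the hub's underside lies on this face
- shaft_tip (a point): tip of the steel drive shaft, which stands 42 mm out of the wrist face along wrist_face's z: 12 mm thick, the last 8 mm tapering to 5 mm. It turns endlessly but stiffly (about 0.2 N m) and stays where left. Axes as wrist_face: they do not turn with the shaft
- pin_height (a point): point on the shaft's axis, 4.5 mm above the wrist face, where a brass cross pin 5 mm thick, 28 mm long goes square through the shaft. Its angle is not given, only that it starts over 25 degrees away from wrist_face's y. Off line, the hub stands on it 7 mm proud; with slot and pin in line to a few degrees (either way round) it drops, and then turns the shaft along. Axes as wrist_face
- neutral_mark (a point): end of the red neutral line at the rim of the wrist face, 31 mm from its centre along wrist_face's x
- stand: black stand that carries the forearm, fixed; base plate 200 x 120 x 12 mm, origin at the centre of its underside; the wrist face lies 62 mm from it along -x, 238 mm up
- bottle: white bottle, 38 mm across, 115 mm high, standing; origin at the centre of its underside
- screwdriver: screwdriver with an orange handle, 170 mm long, lying on the bench
- screwbox: small grey open box of screws, 70 x 50 x 26 mm; origin at the centre of its underside

How it is judged (in metres and radians):
At the end, for the whole second after the job is handed in: The hub sits on the wrist face to within 2.5 mm, square to it, on the shaft; its red index mark lies within 4.5 mm (about 9 degrees) of the red neutral line; the hub is at rest and released (z of hub_center in the frame of wrist_face between 0.017 and 0.0225 m and distance between hub_center and wrist_face below 0.0235 m and angle between the z axis of hub_center and the z axis of wrist_face, either way round below 0.08 rad and x of hub_mark in the frame of wrist_face above 0.02 m and y of hub_mark in the frame of wrist_face between -0.0045 and 0.0045 m and linear speed of hub below 0.01 m/s and angular speed of hub below 0.1 rad/s); the robot touches nothing.
It fails at once if the hub is forced against the wrist, its shaft or the pin (over 100 N) (contact force between hub and stand above 100 N).
It fails at once if the bottle is moved or knocked over (distance of bottle from where it was at the start of the episode above 0.02 m or angle between bottle's own z axis and vertical above 0.3 rad).
It fails at once if the screwdriver is moved (distance of screwdriver from where it was at the start of the episode above 0.025 m).
It fails at once if the screw box is moved (distance of screwbox from where it was at the start of the episode above 0.02 m).
It also fails if it takes over 61 s, if anything falls off the work surface, if the arm or the gripper's body presses on something with over 40 N, if the wrist force passes 120 N, or if a joint passes its speed limit or range.

ROBOT

A 6-joint arm with a two-finger parallel gripper is mounted at the origin on the work surface. World frame = base frame: x ahead of the robot, y to its left, z up, the work surface at z = 0. Lengths are in m, angles in degrees, forces in N, time in s.
With the tool pointing down it reaches from about 0.375 to 0.9 m from the base axis. Payload 3.1 kg.
Tool frame: the origin (TCP) lies midway between the tips of the shut fingers; the grasp point (between the pads) lies bot.hold_point_z behind it (bot.hold_point_z is the distance from the TCP to the grasp point, in m); z points along the fingers, y is the direction in which the jaws open and shut (so a half turn about z gives the same grasp; the last joint's range is limited). The gripper opens to 87 mm and grips with 3 to 60 N. Pads are 19 mm wide; open, the fingers measure 117 mm over their backs; the gripper's body (75 mm by 190 mm) begins 51 mm behind the grasp point.
Start: joints at [-76.633, 30.224, 82.088, -0, 67.689, -10.227], TCP at [0.25, -0.573, 0.223] pointing down, gripper open.
Joint ranges: [-176.69, 176.69], [-43.24, 126.21], [12.49, 139.97], [-82, 262], [0, 151.66], [-163.58, 163.58]. Speed limits (degrees/s): [159.86, 159.86, 180, 180, 180, 180].

INTERFACE

Orientations are given as a 3x3 rotation matrix whose columns are the frame's x, y, z axes.
In Python, from rig import bot, vision gives the robot as it stands.
- The arm moves only by the shell command python3 -m inch 'ROWS'. ROWS is JSON, a list of rows, each a list of 5 numbers: the finger opening in mm, from 0 to 87, then the shift along the tool's x, y, z in mm, then the turn about the tool's z in rad. In form: [[hand, dx, dy, dz, roll], ...]. A call has 1 to 8 rows; each row is the pose to reach, as a shift and turn from the pose measured when the call began, along the tool's axes at that moment; what a row does not reach only later rows make up. A row lasts 1/10 s, in which the tool goes at most 50 mm and 8.59 degrees, less where a joint would pass 70% of its speed; a pose out of reach is approached as far as the arm can. A call with a gripper value outside its range is refused whole. The fingers move at their own pace and stop on an object; the grip force is fixed at half the most. Time passes only in rows, so rows that repeat a pose let the fingers close. It gives the time, the measured TCP pose, the force and the opening at its end, in the units of the state.
- bot.read_state(): the state, without advancing time (a new reading comes with each control period).
- vision.capture(name): name is "scene" or "side" or "wrist"; returns (picture, depth): 384x512x3 uint8, red, green, blue; 384x512 float32, m along the optical axis (not along the pixel's ray), 0 where there is no reading.
- vision.camera_model(name): a dict with "intrinsics" (3x3 intrinsics, pixels), "camera_from_world" (4x4, takes a point from world to camera coordinates). Camera axes: x right, y down, z forward; pixel columns grow to the right and rows downward; lengths in m; the calibration is good to about 2 mm. A picture is of the moment at which its call begins: read the wrist's pose just before it. camera_model takes no time and is no camera call; for the wrist camera it gives the pose at the moment of the call.
- bot.hand_in(): hands the job in, once; it reports no verdict.
The state is a dict: "time_s": time; "joint_positions": joint angles; "qvel": joint speeds; "tau": joint torques, N m; "position": TCP position; "tcp_rot": TCP orientation; "force": force on the tool from outside, world axes, zero at the start; "moment": the same for the moment, N m; "opening": opening from 0.0 (shut) to 1.0 (fully open).
Only numpy, scipy, OpenCV 4.12 (cv2) and the standard library are available. Lean on these libraries where they do the work, as an engineer would, in place of code of your own. Each camera call takes 0.05 s, during which the arm holds its last target. There are 200 camera calls.

## Working session

There is one attempt and no reset: what is moved stays moved. The work goes in short steps, Python scripts to look and compute and a shell command to move; the robot and the scene stay as the last step left them, time stands still between calls to the robot, and variables do not carry over. Pictures are saved under pics/ and viewed, about 8 in all and at most 12, crops included, and the job is handed in when it is done.

```bash
ls; mkdir -p pics; cat > h.py <<'E'
import numpy as np, cv2
from rig import bot, vision
def cap(n,f=None):
    m=vision.camera_model(n); im,d=vision.capture(n)
    if f: cv2.imwrite('pics/'+f,im[:,:,::-1])
    return im,d,np.array(m['intrinsics']),np.array(m['camera_from_world'])
def ray(K,T,u,v):
    R=T[:3,:3];c=-R.T@T[:3,3];r=R.T@np.linalg.inv(K)@[u,v,1];return c,r
def onz(K,T,u,v,z):
    c,r=ray(K,T,u,v);return c+r*(z-c[2])/r[2]
def dep(K,T,u,v,d):
    c,r=ray(K,T,u,v);return c+r*d
def proj(K,T,p):
    q=T[:3,:3]@np.asarray(p)+T[:3,3];q=K@q;return q[:2]/q[2]
E
python3 - <<'E'
from h import *
s=bot.read_state();print({k:np.round(v,3).tolist() for k,v in s.items()},bot.hold_point_z)
a=cap('scene')[0];b=cap('side')[0];c=cap('wrist')[0]
np.save('a.npy',a)
w=np.hstack([a,b]);
o=np.vstack([np.hstack([a,b])[:, :],np.hstack([c,c*0])])
cv2.imwrite('pics/1.png',cv2.resize(o,(800,600),interpolation=cv2.INTER_AREA)[:,:,::-1])
for n in('scene','side','wrist'):
    T=np.array(vision.camera_model(n)['camera_from_world']);print(n,np.round(-T[:3,:3].T@T[:3,3],3),np.round(T[2,:3],2),vision.camera_model(n)['intrinsics'][0][0])
E
```

```text
pics
{'time_s': 0.0, 'joint_positions': [-76.635, 30.277, 82.156, -0.002, 67.688, -10.227], 'qvel': [-0.037, -0.091, -0.062, -0.067, 0.023, -0.005], 'tau': [-0.001, -44.005, -17.659, 0.063, 0.058, -0.0], 'position': [0.25, -0.572, 0.222], 'tcp_rot': [[0.916, 0.4, -0.001], [0.4, -0.916, 0.002], [0.0, -0.002, -1.0]], 'force': [-0.073, 0.303, -0.36], 'moment': [0.038, -0.006, -0.073], 'opening': 0.996} 0.0187
scene [1.025 0.35  0.979] [-0.48 -0.35 -0.81] 425.2732471602167
side [0.341 0.608 0.681] [ 0.3  -0.73 -0.61] 395.10882124746274
wrist [ 0.314 -0.545  0.384] [-0.24 -0.1  -0.97] 320.3685892112162
```

View pics/1.png

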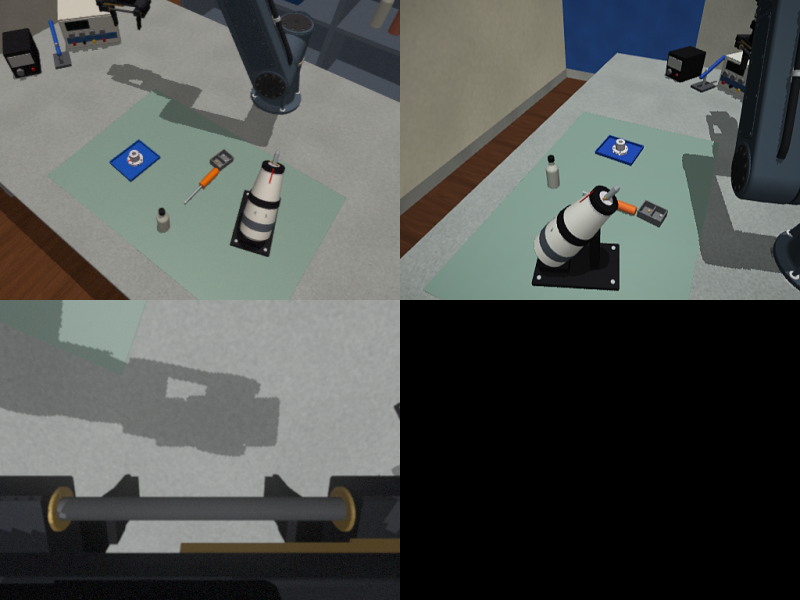

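The scene view shows the tray with the hub at about (173,201) full-scale, the bottle at (208,280), the forearm with its shaft tip near (354,195), and the screwdriver and box between them. I'll measure them coarsely with masks and depth.

```bash
python3 - <<'E'
from h import *
for n in('scene','side'):
    im,d,K,T=cap(n,n+'.png'); hsv=cv2.cvtColor(im,cv2.COLOR_RGB2HSV)
    np.savez(n+'0.npz',im=im,d=d,K=K,T=T)
    for name,lo,hi in(('blue',(105,180,80),(125,255,255)),('orange',(8,180,120),(18,255,255)),('red',(0,170,90),(5,255,255)),('red2',(172,170,90),(180,255,255))):
        m=cv2.inRange(hsv,lo,hi);k,l,st,ce=cv2.connectedComponentsWithStats(m)
        for i in range(1,k):
            if st[i,4]<3 or st[i,4]>3000: continue
            v,u=np.where(l==i);ok=d[v,u]>0
            P=np.array([dep(K,T,a,b,d[b,a]) for a,b in zip(u[ok],v[ok])])
            P0=np.array([onz(K,T,a,b,.008) for a,b in zip(u,v)])
            if len(P) and (P[:,2].mean()>-.05) and abs(P[:,1].mean())<.7: print(n,name,st[i,4],ce[i].round(1),'P',P.mean(0).round(3),P.min(0).round(3),P.max(0).round(3))
    # tall points cloud over the mat
    v,u=np.where(d>0);dd=d[v,u];R=T[:3,:3];c=-R.T@T[:3,3]
    X=c+((R.T@np.linalg.inv(K)@np.vstack([u,v,np.ones_like(u)]))*dd).T
    s=(X[:,2]>.015)&(X[:,2]<.32)&(X[:,0]>.3)&(X[:,0]<1.0)&(abs(X[:,1])<.5)
    m=np.zeros(d.shape,np.uint8);m[v[s],u[s]]=1;k,l,st,ce=cv2.connectedComponentsWithStats(m)
    L=l[v,u]
    for i in range(1,k):
        if st[i,4]>40:
            Q=X[L==i];print(n,'obj',ce[i].round(),st[i,4],np.median(Q,0).round(3),np.percentile(Q,2,0).round(3),np.percentile(Q,98,0).round(3))
a=cv2.imread('pics/scene.png');b=cv2.imread('pics/side.png')
A=cv2.resize(a[170:270,300:400],(400,400),interpolation=2);
B=cv2.resize(b[220:320,700-512:] if 0 else b[220:320,210:310],(400,400),interpolation=2);cv2.imwrite('pics/2.png',np.hstack([A,B]))
E
```

```text
scene blue 1281 [171.9 205.3] P [ 0.607 -0.233  0.003] [ 0.531 -0.294 -0.004] [ 0.68  -0.168  0.016]
scene orange 239 [268.1 226.3] P [0.508 0.027 0.022] [0.464 0.012 0.014] [0.549 0.04  0.028]
scene red 16 [348.5 219.6] P [0.514 0.224 0.247] [0.509 0.222 0.239] [0.523 0.227 0.254]
scene red 6 [345.5 229.5] P [0.528 0.229 0.23 ] [0.524 0.227 0.225] [0.53  0.23  0.233]
scene obj [284. 203.] 210 [0.419 0.016 0.022] [ 0.383 -0.012  0.015] [0.457 0.045 0.028]
scene obj [172. 199.] 166 [ 0.607 -0.227  0.038] [ 0.589 -0.246  0.015] [ 0.62  -0.214  0.045]
scene obj [336. 260.] 4091 [0.57  0.242 0.168] [0.476 0.195 0.03 ] [0.632 0.291 0.253]
scene obj [268. 226.] 250 [0.508 0.027 0.022] [0.467 0.013 0.016] [0.548 0.038 0.027]
scene obj [209. 281.] 374 [0.741 0.024 0.073] [0.722 0.006 0.017] [0.753 0.035 0.115]
side blue 837 [280.8 192.7] P [ 0.607 -0.231  0.003] [ 0.534 -0.295 -0.003] [ 0.687 -0.168  0.014]
side blue 3 [297. 182.] P [ 0.578 -0.285  0.011] [ 0.575 -0.286  0.01 ] [ 0.581 -0.285  0.012]
side orange 231 [289.7 265.1] P [0.492 0.031 0.022] [0.463 0.015 0.011] [0.521 0.206 0.219]
side red 26 [238.4 251.3] P [0.523 0.226 0.239] [0.512 0.218 0.222] [0.536 0.232 0.255]
side obj [282. 185.] 161 [ 0.604 -0.221  0.037] [ 0.59  -0.246  0.016] [ 0.62  -0.213  0.043]
side obj [195. 220.] 498 [0.729 0.027 0.066] [0.717 0.011 0.018] [0.749 0.036 0.114]
side obj [227. 294.] 7023 [0.529 0.257 0.161] [0.469 0.033 0.02 ] [0.616 0.295 0.253]
side obj [323. 271.] 366 [0.42  0.019 0.022] [ 0.384 -0.012  0.015] [0.457 0.046 0.027]
```

View pics/2.png

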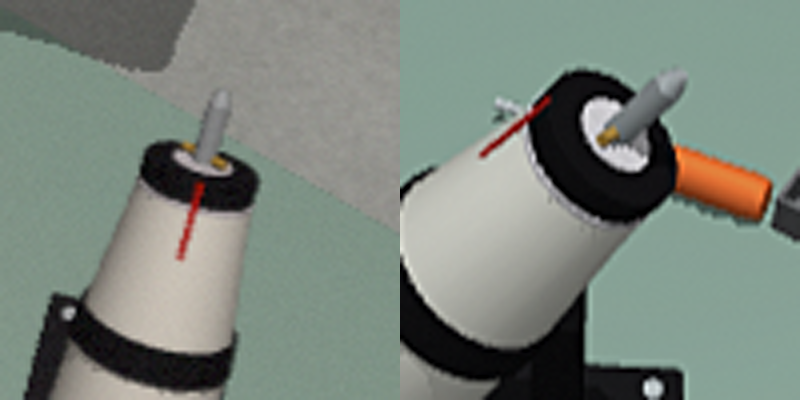

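The crops show the shaft tip at scene (355.2,193) and side (280,238.8), the neutral mark near scene (350,216) and side (247,244.5), and brass pin ends at scene (346.8,206.8) and (355,210.8). I'll triangulate these.

```bash
cat >> h.py <<'E'
def tri(A,a,B,b):
    (K1,T1),(K2,T2)=A,B
    X=cv2.triangulatePoints(K1@T1[:3],K2@T2[:3],np.array(a,float).reshape(2,1),np.array(b,float).reshape(2,1))
    return (X[:3]/X[3]).ravel()
E
python3 - <<'E'
from h import *
A=np.load('scene0.npz');B=np.load('side0.npz');a=(A['K'],A['T']);b=(B['K'],B['T'])
tip=tri(a,(355.25,193.2),b,(279.5,239));base=tri(a,(351.5,211),b,(262.5,253));neu=tri(a,(350.2,216),b,(247.2,244.5))
print(tip,base,neu)
ax=tip-base;print(np.linalg.norm(ax),np.degrees(np.arccos(ax[2]/np.linalg.norm(ax))),np.degrees(np.arctan2(ax[1],ax[0])))
# red line direction
for n,M in(('scene',A),('side',B)):
    hsv=cv2.cvtColor(M['im'],cv2.COLOR_RGB2HSV);m=cv2.inRange(hsv,(0,150,80),(6,255,255))
    s=np.zeros_like(m);s[200:270,220:380]=m[200:270,220:380];v,u=np.where(s);print(n,u.min(),u.max(),v.min(),v.max(),list(zip(u,v))[:3],list(zip(u,v))[-3:])
# tip known at z=.238+.042*cos35 -> solve azimuth using stand plate: assume tilt 35
z=.238+.042*np.cos(np.radians(35));p=onz(*a,355.25,193.2,z),onz(*b,279.5,239,z);print(z,p)
az=np.arctan2(ax[1],ax[0]);n=np.array([np.sin(np.radians(35))*np.cos(az),np.sin(np.radians(35))*np.sin(az),np.cos(np.radians(35))])
for az2 in(az,np.radians(180)):
  n=np.array([np.sin(np.radians(35))*np.cos(az2),np.sin(np.radians(35))*np.sin(az2),np.cos(np.radians(35))])
  w=(p[0]+p[1])/2-.042*n; x=neu-w;print('face',w,'neu r',np.linalg.norm(x),'n.',x@n)
  xw=np.array([0,0,1.])-n*n[2];xw/=np.linalg.norm(xw);yw=np.cross(n,xw);c=w+.0045*n
  for u,v in((346.75,206.75),(355,210.75)):
    o,r=ray(*a,u,v);q=o+r*((c-o)@n)/(r@n)-c;print('pin',q@xw,q@yw,np.degrees(np.arctan2(q@yw,q@xw)))
E
```

```text
[0.46493556 0.20686931 0.27116514] [0.48736595 0.21735576 0.24157913] [0.51020106 0.22377348 0.25602687]
0.038580051991542776 39.926052585734844 -154.94339751846263
scene 345 350 216 233 [(np.int64(349), np.int64(216)), (np.int64(350), np.int64(216)), (np.int64(349), np.int64(217))] [(np.int64(345), np.int64(231)), (np.int64(345), np.int64(232)), (np.int64(345), np.int64(233))]
side 230 246 244 258 [(np.int64(246), np.int64(244)), (np.int64(245), np.int64(245)), (np.int64(246), np.int64(245))] [(np.int64(232), np.int64(257)), (np.int64(230), np.int64(258)), (np.int64(231), np.int64(258))]
0.27240438586013765 (array([0.46575483, 0.20698169, 0.27240439]), array([0.46462779, 0.20832681, 0.27240439]))
face [0.48701439 0.21785678 0.238     ] neu r 0.029959924473955585 n. 0.0012817473576091573
pin -0.014271593539559596 -0.010146287251821009 -144.58934844740864
pin 0.0021838401369636963 0.006496969682685862 71.42085020526443
face [0.48928152 0.20765425 0.238     ] neu r 0.031975374633774055 n. 0.0027677891252886125
pin -0.005811903126390909 -0.004072253380547315 -144.98204407306375
pin -0.010258791421241132 0.01452261471537175 125.23742676193152
```

```bash
python3 -m inch '[[87,463,-174,10,0],[87,463,-174,10,0],[87,463,-174,10,0],[87,463,-174,10,0],[87,463,-174,10,0],[87,463,-174,10,0],[87,463,-174,10,0],[87,463,-174,10,0]]'; python3 - <<'E'
from h import *
s=bot.read_state();print(s['position'],s['tcp_rot'])
d=np.array([.607,-.230,.20])-s['position'];print(1000*np.array(s['tcp_rot']).T@d)
E
```

```text
time_s: 1.05
position: [0.538, -0.2922, 0.2143]
tcp_rot: [[0.916, 0.4, -0.0], [0.4, -0.916, 0.001], [0.0, -0.001, -1.0]]
force: [1.0, -0.6, 0.5]
opening: 1.002
[ 0.53799156 -0.29216446  0.21427805] [[ 9.16417428e-01  4.00223753e-01 -2.14680854e-04]
 [ 4.00223781e-01 -9.16417025e-01  8.71916315e-04]
 [ 1.52224430e-04 -8.84959690e-04 -9.99999597e-01]]
[ 88.11805384 -29.33711462  14.31742863]
```

```bash
python3 -m inch '[[87,88,-29,14,0],[87,88,-29,14,0],[87,88,-29,14,0],[87,88,-29,14,0]]'; python3 - <<'E'
from h import *
s=bot.read_state();im,d,K,T=cap('wrist','w1.png');np.savez('w1.npz',im=im,d=d,K=K,T=T)
print(s['position'],proj(K,T,[.607,-.23,.045]),proj(K,T,np.array(s['position'])))
E
```

```text
time_s: 1.45
position: [0.6072, -0.2292, 0.1997]
tcp_rot: [[0.915, 0.403, -0.002], [0.403, -0.915, 0.001], [-0.001, -0.001, -1.0]]
force: [-0.7, -0.1, 0.5]
opening: 0.998
[ 0.60724929 -0.22921231  0.19967793] [258.61761815 180.45798394] [257.52195286 241.53066707]
```

View pics/w1.png

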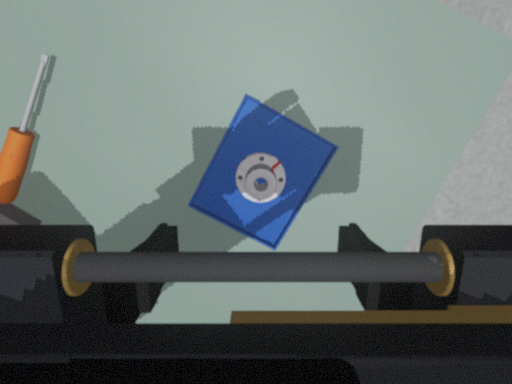

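The wrist view shows the hub's flange around (260,177), the bore at about (261,184), and the red mark at about (277,166) in the tray. Both fingers are clear of it.

```bash
python3 - <<'E'
from h import *
M=np.load('w1.npz');im,K,T,d=M['im'],M['K'],M['T'],M['d']
hsv=cv2.cvtColor(im,cv2.COLOR_RGB2HSV);sub=(slice(145,210),slice(225,300))
r=np.zeros(d.shape,np.uint8);r[sub]=cv2.inRange(hsv,(0,120,60),(8,255,255))[sub];v,u=np.where(r);print('red',u.mean(),v.mean(),u.max(),v.min(),len(u))
g=np.zeros_like(r);g[sub]=cv2.inRange(hsv,(0,0,90),(180,60,255))[sub]|r[sub]
c=max(cv2.findContours(g,0,1)[0],key=cv2.contourArea);e=cv2.fitEllipse(cv2.convexHull(c));print('flange',e)
fc=onz(K,T,*e[0],.0135);k=onz(K,T,u.mean(),v.mean(),.0135);
print('hub c',fc,'red',k,'dir',np.degrees(np.arctan2(*(k-fc)[[1,0]])),np.linalg.norm(k-fc))
# depth-top of collar
vv,uu=np.mgrid[145:210,225:300];dd=d[sub];ok=dd>0
P=np.array([dep(K,T,a,b,x) for a,b,x in zip(uu[ok],vv[ok],dd[ok])]);top=P[(P[:,2]>.035)&(P[:,2]<.05)];print('collar mid',(top.min(0)+top.max(0))/2,np.ptp(top,0),len(top))
s=bot.read_state();R=np.array(s['tcp_rot']);print(1000*R.T@(np.array([*fc[:2],.005+.02])-s['position']),R)
E
```

```text
<stdin>:4: RuntimeWarning: Mean of empty slice.
  ret = ret.dtype.type(ret / rcount)
Traceback (most recent call last):
ValueError: zero-size array to reduction operation maximum which has no identity
```

```bash
cat >> h.py <<'E'
def redmask(im,f=1.5):
    i=im.astype(float);return ((i[...,0]>f*i[...,1]+15)&(i[...,0]>f*i[...,2]+15)).astype(np.uint8)
E
python3 - <<'E'
from h import *
M=np.load('w1.npz');im,K,T,d=M['im'],M['K'],M['T'],M['d']
hsv=cv2.cvtColor(im,cv2.COLOR_RGB2HSV);sub=(slice(145,210),slice(225,300))
r=np.zeros(d.shape,np.uint8);r[sub]=redmask(im)[sub];v,u=np.where(r);print('red',u.mean(),v.mean(),u.max(),v.min(),len(u))
g=np.zeros_like(r);g[sub]=cv2.inRange(hsv,(0,0,90),(180,60,255))[sub]|r[sub]
c=max(cv2.findContours(g,0,1)[0],key=cv2.contourArea);e=cv2.fitEllipse(cv2.convexHull(c));print('flange',e)
fc=onz(K,T,*e[0],.0135);k=onz(K,T,u.mean(),v.mean(),.0135);
print('hub c',fc,'red',k,'dir',np.degrees(np.arctan2(*(k-fc)[[1,0]])),np.linalg.norm(k-fc))
vv,uu=np.mgrid[145:210,225:300];dd=d[sub];ok=dd>0
P=np.array([dep(K,T,a,b,x) for a,b,x in zip(uu[ok],vv[ok],dd[ok])]);top=P[(P[:,2]>.035)&(P[:,2]<.05)];print('collar mid',(top.min(0)+top.max(0))/2,np.ptp(top,0),len(top))
s=bot.read_state();R=np.array(s['tcp_rot']);print(1000*R.T@(np.array([*fc[:2],.0165])-s['position']))
E
```

```text
red 275.27777777777777 165.05555555555554 279 162 18
flange ((260.193115234375, 177.2603302001953), (49.74631881713867, 49.929893493652344), 143.73654174804688)
hub c [ 0.60458739 -0.23298007  0.0135    ] red [ 0.62377453 -0.24258322  0.0135    ] dir -26.587943421636684 0.02145615628535867
collar mid [ 0.60330317 -0.23330722  0.04001455] [0.03335368 0.0330855  0.00986142] 722
[ -2.76589544   1.87689389 183.49369861]
```

```bash
python3 -m inch '[[87,-3,2,50,0],[87,-3,2,100,0],[87,-3,2,140,0],[87,-3,2,160,0],[87,-3,2,175,0],[87,-3,2,183,0],[87,-3,2,183,0]]';  python3 -m inch '[[30,0,0,0,0],[30,0,0,0,0],[30,0,0,0,0],[30,0,0,0,0],[30,0,0,0,0],[30,0,0,0,0],[30,0,0,0,0],[30,0,0,0,0]]'; python3 -c "
from h import *
print(bot.read_state()['joint_positions'])"
```

```text
time_s: 2.2
position: [0.604, -0.234, 0.0168]
tcp_rot: [[0.917, 0.4, -0.002], [0.4, -0.917, 0.001], [-0.001, -0.002, -1.0]]
force: [-0.3, 0.7, 0.8]
opening: 1.0
time_s: 3.0
position: [0.6039, -0.2339, 0.0167]
tcp_rot: [[0.917, 0.4, -0.002], [0.4, -0.917, 0.001], [-0.001, -0.002, -1.0]]
force: [0.0, 1.2, -0.2]
opening: 0.384
[-3.10400045e+01  4.72138469e+01  8.60227970e+01 -4.34874907e-03
  4.69049763e+01  3.53967588e+01]
```

```bash
python3 -m inch '[[30,0,0,-25,0],[30,0,0,-70,0],[30,0,0,-120,0],[30,0,0,-170,0],[30,0,0,-220,0],[30,38,-50,-250,0],[30,76,-100,-280,0],[30,110,-146,-300,0]]';  python3 -m inch '[[30,270,-359,-5,0],[30,270,-359,-5,0],[30,270,-359,-5,0],[30,270,-359,-5,0],[30,270,-359,-5,0],[30,270,-359,-5,0],[30,270,-359,-5,0],[30,270,-359,-5,0]]'; python3 -c "
from h import *
s=bot.read_state();print(s['joint_positions'],s['force'])"
```

```text
time_s: 3.8
position: [0.6362, -0.1003, 0.2994]
tcp_rot: [[0.917, 0.398, -0.002], [0.398, -0.917, 0.001], [-0.001, -0.002, -1.0]]
force: [0.8, -1.0, -1.7]
opening: 0.373
time_s: 4.6
position: [0.7288, 0.2896, 0.3029]
tcp_rot: [[0.917, 0.398, -0.004], [0.398, -0.917, 0.001], [-0.003, -0.002, -1.0]]
force: [0.3, -0.3, -2.0]
opening: 0.373
[1.35003135e+01 4.08645258e+01 4.86100351e+01 8.74431826e-02
 9.07391968e+01 8.00275811e+01] [ 0.27635965 -0.32114842 -1.96275478]
```

```bash
python3 -m inch '[[30,50,0,0,0],[30,100,0,0,0],[30,150,0,0,0],[30,200,0,0,0],[30,240,0,0,0],[30,240,0,0,0],[30,240,0,0,0],[30,240,0,0,0]]'; python3 -c "
from h import *
s=bot.read_state();print(s['joint_positions'],s['force'])"
```

```text
time_s: 5.4
position: [0.8658, 0.3513, 0.2759]
tcp_rot: [[0.917, 0.398, 0.035], [0.398, -0.917, 0.016], [0.039, -0.001, -0.999]]
force: [0.3, 0.0, -2.5]
opening: 0.372
[ 15.14370626  59.75314969  12.4925903    0.37120532 105.55681878
  81.78513187] [ 0.26856449  0.04048514 -2.47532028]
```

```bash
python3 -m inch '[[30,700,0,-100,0],[30,700,0,-100,0],[30,700,0,-100,0],[30,700,0,-100,0]]'; python3 -c "
from h import *
s=bot.read_state();print(s['joint_positions'],s['force'])"
```

```text
time_s: 5.8
position: [0.8818, 0.3621, 0.256]
tcp_rot: [[0.914, 0.398, 0.073], [0.397, -0.917, 0.031], [0.079, 0.0, -0.997]]
force: [-0.6, 0.7, -1.5]
opening: 0.371
[ 15.44147113  61.04044175  12.48871401   0.62331408 101.98215273
  82.13158266] [-0.60688003  0.68777266 -1.54671815]
```

```bash
python3 -m inch '[[30,200,0,-100,0],[30,200,0,-100,0]]'|sed -n 1,3p;python3 -m inch '[[30,200,0,-100,0],[30,200,0,-100,0]]'|sed -n 1,3p; python3 -m inch '[[30,200,0,-200,0],[30,200,0,-200,0]]'|sed -n 1,3p;python3 -m inch '[[30,200,0,-200,0],[30,200,0,-200,0]]'|sed -n 1,3p; python3 -c "
from h import *
s=bot.read_state();print(s['joint_positions'],s['force'])"
```

```text
time_s: 6.0
position: [0.8858, 0.3654, 0.2793]
tcp_rot: [[0.911, 0.398, 0.109], [0.395, -0.917, 0.046], [0.118, 0.001, -0.993]]
time_s: 6.2
position: [0.8889, 0.3682, 0.3062]
tcp_rot: [[0.905, 0.398, 0.148], [0.393, -0.917, 0.062], [0.16, 0.002, -0.987]]
time_s: 6.4
position: [0.8807, 0.366, 0.3565]
tcp_rot: [[0.899, 0.398, 0.18], [0.391, -0.917, 0.075], [0.195, 0.003, -0.981]]
time_s: 6.6
position: [0.8703, 0.3628, 0.407]
tcp_rot: [[0.892, 0.398, 0.214], [0.388, -0.917, 0.089], [0.232, 0.004, -0.973]]
[ 15.32552827  51.85532139  12.48916413   1.69883861 102.33131724
  82.40609867] [ 0.89424068 -0.26141984 -2.15717548]
```

```bash
for i in 1; do python3 -m inch '[[30,200,0,-20,0],[30,200,0,-20,0]]'|sed -n 1,3p;python3 -m inch '[[30,200,0,-20,0],[30,200,0,-20,0]]'|sed -n 1,3p; python3 -m inch '[[30,200,0,-20,0]]'|sed -n 1,3p;python3 -m inch '[[30,200,0,-20,0]]'|sed -n 1,3p; done; python3 -c "
from h import *
s=bot.read_state();print(s['joint_positions'],s['force'])"
```

```text
time_s: 6.8
position: [0.8841, 0.3699, 0.4046]
tcp_rot: [[0.882, 0.398, 0.253], [0.384, -0.917, 0.104], [0.273, 0.005, -0.962]]
time_s: 7.0
position: [0.8966, 0.3764, 0.4015]
tcp_rot: [[0.872, 0.398, 0.286], [0.38, -0.917, 0.118], [0.31, 0.005, -0.951]]
time_s: 7.1
position: [0.9049, 0.3804, 0.4034]
tcp_rot: [[0.863, 0.398, 0.313], [0.376, -0.918, 0.13], [0.338, 0.006, -0.941]]
time_s: 7.2
position: [0.9128, 0.3844, 0.4071]
tcp_rot: [[0.853, 0.397, 0.34], [0.372, -0.918, 0.141], [0.368, 0.006, -0.93]]
[15.60607683 52.6854468  12.53663272  2.56082258 93.34589866 82.75716995] [-0.05238887 -0.74334803 -2.07343004]
```

```bash
python3 - <<'E'
from h import *
for n,pts in(('side',[(179,356),(280,361),(273,322)]),('scene',[(301,306),(338,317),(315,248)])):
    M=np.load(n+'0.npz');im,K,T=M['im'],M['K'],M['T'];g=cv2.cvtColor(im,cv2.COLOR_RGB2GRAY)
    for x,y in pts:
        s=g[y-7:y+8,x-7:x+8].astype(float);w=np.clip(s-110,0,None)*(np.hypot(*np.mgrid[-7:8,-7:8])<7.5)
        if w.sum()==0: print('none',x,y);continue
        vv,uu=np.mgrid[y-7:y+8,x-7:x+8];p=(w*uu).sum()/w.sum(),(w*vv).sum()/w.sum();print(n,np.round(p,1),(w>0).sum(),onz(K,T,*p,.013).round(4))
a,b=[(np.load(n+'0.npz')['K'],np.load(n+'0.npz')['T']) for n in('scene','side')]
print('red low end',tri(a,(345,232.7),b,(230.5,258.3)))
E
```

```text
side [177.4 354.6] 25 [0.61   0.3062 0.013 ]
side [281.9 360.9] 89 [0.4333 0.2426 0.013 ]
side [272.6 316.7] 20 [0.4812 0.1636 0.013 ]
scene [298.9 306.5] 27 [0.6401 0.2147 0.013 ]
scene [339.4 319.3] 13 [0.608  0.3066 0.013 ]
scene [312.7 245.5] 55 [0.4795 0.1509 0.013 ]
red low end [0.53328403 0.23204164 0.22585472]
```

```bash
python3 -m inch '[[30,200,60,-20,0]]'|sed -n 1,3p;python3 -m inch '[[30,200,60,-20,0]]'|sed -n 1,3p; python3 -m inch '[[30,200,60,0,0]]'|sed -n 1,3p;python3 -m inch '[[30,200,60,0,0]]'|sed -n 1,3p; python3 -c "
from h import *
s=bot.read_state();print(s['joint_positions'],s['force'])"
```

```text
time_s: 7.3
position: [0.9241, 0.3777, 0.4123]
tcp_rot: [[0.841, 0.401, 0.365], [0.37, -0.916, 0.154], [0.396, 0.005, -0.918]]
time_s: 7.4
position: [0.9368, 0.3662, 0.419]
tcp_rot: [[0.828, 0.4, 0.392], [0.365, -0.916, 0.164], [0.425, 0.007, -0.905]]
time_s: 7.5
position: [0.9502, 0.3568, 0.4242]
tcp_rot: [[0.815, 0.399, 0.421], [0.359, -0.917, 0.174], [0.455, 0.01, -0.89]]
time_s: 7.6
position: [0.9625, 0.3482, 0.4287]
tcp_rot: [[0.801, 0.396, 0.448], [0.352, -0.918, 0.182], [0.484, 0.012, -0.875]]
[12.23626901 52.36727022 12.53375675  4.75618773 86.52792418 79.6423417 ] [ 0.4646546   0.11450534 -2.50899167]
```

```bash
python3 -m inch '[[30,200,130,0,0]]'|sed -n 1,3p;python3 -m inch '[[30,200,130,0,0]]'|sed -n 1,3p; python3 -m inch '[[30,200,130,0,0]]'|sed -n 1,3p; python3 -c "
from h import *
s=bot.read_state();print(s['joint_positions'],s['force'])"
```

```text
time_s: 7.7
position: [0.9763, 0.3302, 0.4343]
tcp_rot: [[0.787, 0.396, 0.472], [0.348, -0.918, 0.191], [0.509, 0.014, -0.861]]
time_s: 7.8
position: [0.9905, 0.308, 0.4406]
tcp_rot: [[0.773, 0.394, 0.497], [0.342, -0.919, 0.197], [0.534, 0.018, -0.845]]
time_s: 7.9
position: [1.0031, 0.2875, 0.4478]
tcp_rot: [[0.759, 0.39, 0.522], [0.334, -0.921, 0.201], [0.559, 0.022, -0.829]]
[ 7.69795472 52.03338242 12.55101556  7.51605323 82.18754924 75.57025226] [-0.9304898   0.07803615 -2.22822483]
```

```bash
python3 - <<'E'
from h import *
s=bot.read_state();R=np.array(s['tcp_rot']);p=np.array(s['position'])
for t in([.6,.22,.43],[.433,.1957,.36]):print(1000*R.T@(np.array(t)-p))
E
```

```text
[-338.37364349  -95.32932895 -209.27514282]
[-512.33126078 -139.58101948 -243.33428655]
```

```bash
python3 -m inch '[[30,-338,-95,-209,0],[30,-338,-95,-209,0],[30,-338,-95,-209,0],[30,-338,-95,-209,0],[30,-338,-95,-209,0],[30,-338,-95,-209,0],[30,-338,-95,-209,0],[30,-425,-117,-227,0]]'; python3 - <<'E'
from h import *
s=bot.read_state();R=np.array(s['tcp_rot']);p=np.array(s['position']);print(s['joint_positions'])
print(1000*R.T@(np.array([.433,.1957,.34])-p))
E
```

```text
time_s: 8.7
position: [0.6268, 0.2236, 0.4251]
tcp_rot: [[0.756, 0.388, 0.528], [0.333, -0.921, 0.201], [0.564, 0.024, -0.825]]
force: [-0.4, 0.3, -1.7]
opening: 0.37
[ 6.20504915 10.92785591 88.13815679 11.05671064 47.94177451 67.97238636]
[-203.71219645  -51.51693351  -37.72089957]
```

```bash
python3 -m inch '[[30,-204,-52,-38,0],[30,-204,-52,-38,0],[30,-204,-52,-38,0],[30,-204,-52,-38,0],[30,-204,-52,-38,0],[30,-204,-52,-38,0]]'; python3 - <<'E'
from h import *
s=bot.read_state();print(s['joint_positions'])
ims=[]
for n in('scene','side','wrist'):
    im,d,K,T=cap(n);np.savez(n+'1.npz',im=im,d=d,K=K,T=T);ims.append(im)
    print(n,proj(K,T,[.465,.2075,.2715]),proj(K,T,s['position']))
o=np.hstack([cv2.resize(ims[0][110:260,270:420],(400,400),interpolation=2),cv2.resize(ims[1][160:310,190:340],(400,400),interpolation=2)])
cv2.imwrite('pics/3.png',o[:,:,::-1]); cv2.imwrite('pics/3w.png',ims[2][:,:,::-1])
E
```

```text
time_s: 9.3
position: [0.4299, 0.1949, 0.3395]
tcp_rot: [[0.756, 0.386, 0.528], [0.332, -0.922, 0.2], [0.564, 0.024, -0.826]]
force: [-0.1, -0.1, -1.3]
opening: 0.369
[  4.79909028  -2.63419291 117.80331798  16.67653166  32.62338122
  60.14079222]
scene [355.55493833 193.35431988] [365.79979725 158.95370817]
side [279.42383281 239.00639078] [309.43411991 204.45095353]
wrist [255.94180695 218.08733222] [254.73625138 250.61242109]
```

View pics/3.png

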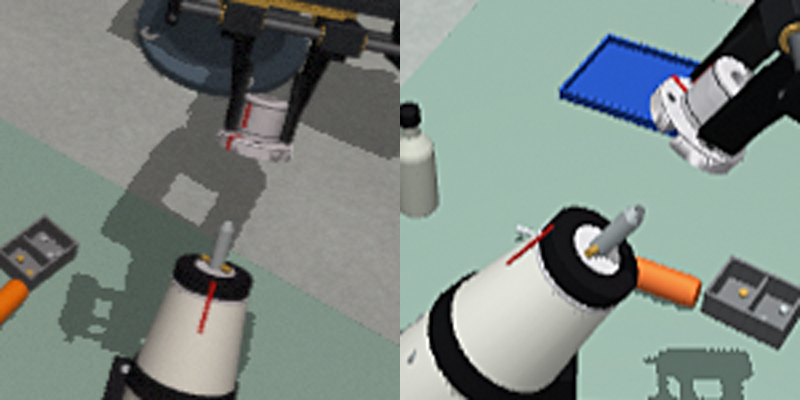

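View pics/3w.png

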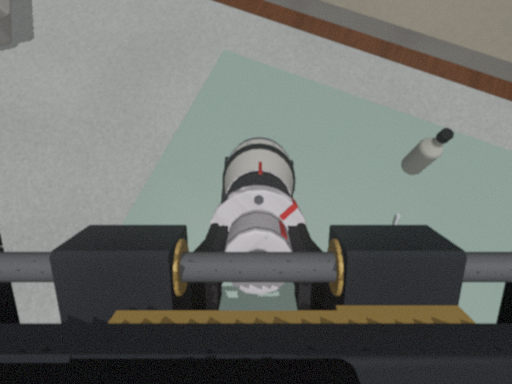

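The hub is gripped square and tilted with the tool. Its mark is at wrist pixel (290,211), about 47° from the neutral line at (260,168). Next I'll work out the pin angle and the lateral offset from hub axis to shaft axis.

```bash
cat >> h.py <<'E'
c35,s35=np.cos(np.radians(35)),np.sin(np.radians(35));AZ=np.radians(20)
N=np.array([-s35*np.cos(AZ),-s35*np.sin(AZ),c35]);XW=np.array([c35*np.cos(AZ),c35*np.sin(AZ),s35]);YW=np.cross(N,XW)
TIP=np.array([.465,.2075,.2720]);FACE=TIP-.042*N;RW=np.c_[XW,YW,N]
E
python3 - <<'E'
from h import *
for n,box in(('scene',(195,225,335,370)),('side',(240,265,250,275))):
    M=np.load(n+'0.npz');im,K,T=M['im'].astype(int),M['K'],M['T'];a,b,c,d=box
    m=np.zeros(im.shape[:2],np.uint8);m[a:b,c:d]=((im[...,0]-im[...,2]>45)&(im[...,0]-im[...,1]<70)&(im[...,1]>im[...,2]+15))[a:b,c:d]
    for v,u in zip(*np.where(m)):
        o,r=ray(K,T,u,v);q=RW.T@(o+r*((FACE+.006*N-o)@N)/(r@N)-FACE);print(n,u,v,im[v,u],(q[:2]*1e3).round(1),np.degrees(np.arctan2(q[1],q[0])).round(), np.hypot(*q[:2]).round(4))
    print(n,'face',proj(K,T,FACE),'pinpt',proj(K,T,FACE+.0045*N),'neutral',proj(K,T,FACE+.031*XW))
s=bot.read_state();R=np.array(s['tcp_rot']);p=np.array(s['position'])
M=np.load('scene1.npz')
q=R.T@(TIP-p)*1e3;print('tip in tool',q,'face',R.T@(FACE-p)*1e3,'n in tool',R.T@N,'x in tool',R.T@XW)
E
```

```text
scene 346 205 [144 136  95] [-18.2 -11.4] -148.0 0.0215
scene 345 206 [83 64 31] [ -9.6 -13.3] -126.0 0.0164
scene 346 206 [150 114  47] [-11.4 -11.2] -135.0 0.016
scene 347 206 [160 122  52] [-13.1  -9.1] -145.0 0.0159
scene 348 206 [118  94  48] [-14.8  -7. ] -155.0 0.0164
scene 347 207 [118  90  42] [-6.3 -8.9] -126.0 0.0109
scene 348 207 [117  98  64] [-8.1 -6.8] -140.0 0.0105
scene 353 209 [136 116  76] [-3.3  4. ] 129.0 0.0052
scene 354 209 [120  93  41] [-5.   6.1] 129.0 0.0079
scene 353 210 [135 104  42] [3.3 4.1] 51.0 0.0053
scene 354 210 [156 119  47] [1.6 6.2] 75.0 0.0064
scene 355 210 [158 123  52] [-0.   8.3] 90.0 0.0083
scene 356 210 [100  79  47] [-1.7 10.4] 99.0 0.0106
scene 354 211 [105  83  39] [8.2 6.3] 38.0 0.0103
scene 355 211 [128  99  42] [6.5 8.4] 52.0 0.0106
scene 356 211 [132 110  79] [ 4.8 10.5] 65.0 0.0116
scene face [350.33684569 211.59069752] pinpt [350.89351435 209.64879821] neutral [350.00333688 216.43050606]
side 262 252 [158 131  73] [5.2 2.9] 29.0 0.0059
side 263 252 [174 140  67] [3.3 1.8] 28.0 0.0038
side 260 253 [141 121  85] [8.7 7.1] 39.0 0.011
[... 196 characters left out ...]

side 259 254 [135 111  59] [10.4 10.1] 44.0 0.0145
side 260 254 [111  83  27] [8.6 9. ] 46.0 0.0125
side 261 254 [135 106  46] [6.8 8. ] 50.0 0.0105
side 262 254 [138 107  48] [5.  6.9] 54.0 0.0085
side 263 254 [105  84  45] [3.2 5.8] 61.0 0.0066
side 259 255 [151 132  92] [10.3 12.1] 50.0 0.0158
side 260 255 [118  88  28] [ 8.5 11. ] 52.0 0.0139
side 261 255 [115  87  31] [6.7 9.9] 56.0 0.012
side face [262.45975238 254.24238277] pinpt [264.21970151 252.63802304] neutral [245.83259624 245.20064454]
tip in tool [-13.91732805  -1.48821032  76.16373779] face [-13.72928555  -1.24641735 118.16262082] n in tool [-0.0044772  -0.00575698 -0.99997341] x in tool [ 0.9985462   0.05369022 -0.00477991]
```

The pin lies at about 48° about the wrist axis from the neutral line, and both views agree. The slot is at about 43°, so they are already nearly in line. The tool axis is within 0.4° of the shaft axis. I'll centre over the shaft and advance.

```bash
python3 -m inch '[[30,-14,-1.5,0,0],[30,-14,-1.5,15,0],[30,-14,-1.5,30,0],[30,-14,-1.5,42,0],[30,-14,-1.5,50,0],[30,-14,-1.5,50,0]]'; python3 -m inch '[[30,0,0,6,0],[30,0,0,12,0],[30,0,0,18,0],[30,0,0,22,0]]'; python3 - <<'E'
from h import *
s=bot.read_state();R=np.array(s['tcp_rot']);p=np.array(s['position'])
print('tip in tool',R.T@(TIP-p)*1e3,'F tool',R.T@s['force'],'M',R.T@s['moment'],R.T@N)
ims=[]
for n in('scene','side'):
    im,d,K,T=cap(n);np.savez(n+'2.npz',im=im,d=d,K=K,T=T);ims.append(im)
o=np.hstack([cv2.resize(ims[0][150:250,300:400],(400,400),interpolation=2),cv2.resize(ims[1][190:290,220:320],(400,400),interpolation=2)])
cv2.imwrite('pics/4.png',o[:,:,::-1])
E
```

```text
time_s: 10.05
position: [0.4515, 0.2022, 0.2925]
tcp_rot: [[0.754, 0.386, 0.532], [0.331, -0.922, 0.2], [0.568, 0.026, -0.823]]
force: [-1.0, -0.6, -2.0]
opening: 0.375
time_s: 10.45
position: [0.4627, 0.2065, 0.2736]
tcp_rot: [[0.754, 0.386, 0.531], [0.332, -0.922, 0.2], [0.567, 0.025, -0.824]]
force: [-1.7, -2.0, -1.0]
opening: 0.373
tip in tool [ 1.14411126 -0.02419506  2.74656888] F tool [-2.49946828  1.11532186 -0.48694772] M [-0.22019431 -0.92900939 -0.00096441] [-0.00757477 -0.00647846 -0.99995032]
```

View pics/4.png

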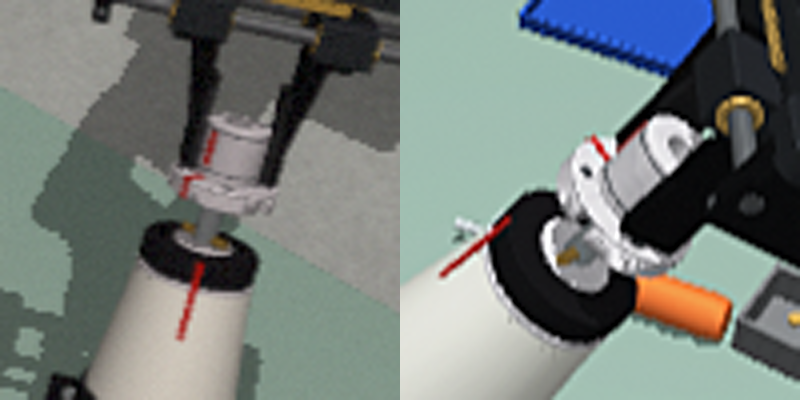

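The shaft tip is inside the bore in both views (scene crop at about (206,215)) and the forces are small, so I'll continue gently.

```bash
cat > st.py <<'E'
from h import *
s=bot.read_state();R=np.array(s['tcp_rot']);p=np.array(s['position']);q=RW.T@(p-FACE)*1e3
print('TCP in wrist mm',q.round(1),'F tool',(R.T@s['force']).round(1),'M',(R.T@s['moment']).round(2),'n err',(R.T@N)[:2].round(3),'toolx deg',np.degrees(np.arctan2(R[:,0]@YW,R[:,0]@XW)).round(1),'j',np.round(s['joint_positions'],1),s['opening'])
E
python3 -m inch '[[30,-0.5,0,4,0],[30,-0.5,0,8,0],[30,-0.5,0,11,0]]'; python3 st.py;  python3 -m inch '[[30,0,0,4,0],[30,0,0,7,0],[30,0,0,10,0],[30,0,0,10,0]]'; python3 st.py
```

```text
time_s: 10.85
position: [0.4681, 0.2082, 0.2636]
tcp_rot: [[0.755, 0.386, 0.53], [0.332, -0.922, 0.199], [0.566, 0.026, -0.824]]
force: [-3.1, -4.4, -0.0]
opening: 0.369
TCP in wrist mm [-2.2 -0.4 33.3] F tool [-3.8  2.9 -2.5] M [-0.65 -1.04  0.02] n err [-0.009 -0.006] toolx deg 3.1 j [  6.7   9.3 120.8  26.1  18.   50.9] 0.36912760002127226
time_s: 11.25
position: [0.4737, 0.2102, 0.2549]
tcp_rot: [[0.755, 0.386, 0.53], [0.331, -0.922, 0.199], [0.565, 0.025, -0.825]]
force: [0.6, -2.0, -4.4]
opening: 0.373
TCP in wrist mm [-2.4 -0.5 22.8] F tool [-2.7  2.   3.5] M [-0.48 -0.86  0.03] n err [-0.009 -0.006] toolx deg 3.0 j [  6.9  10.8 120.7  27.9  16.6  49.2] 0.3728093469676828
```

```bash
python3 -m inch '[[30,0,0,1.5,0],[30,0,0,3,0],[30,0,0,4,0],[30,0,0,4,0]]'; python3 st.py
```

```text
time_s: 11.65
position: [0.4761, 0.2109, 0.2517]
tcp_rot: [[0.755, 0.385, 0.53], [0.331, -0.922, 0.198], [0.566, 0.026, -0.824]]
force: [-0.4, -3.2, -2.1]
opening: 0.371
TCP in wrist mm [-2.2 -0.6 18.7] F tool [-2.5  2.7  0.9] M [-0.61 -0.9   0.02] n err [-0.009 -0.006] toolx deg 3.0 j [  7.   11.4 120.7  28.6  16.1  48.5] 0.3714672571943542
```

```bash
python3 -m inch '[[30,0,0,1,0],[30,0,0,2,0],[30,0,0,2,0]]'; python3 st.py; python3 -m inch '[[30,0,0,1,0],[30,0,0,2,0],[30,0,0,2,0]]'; python3 st.py
```

```text
time_s: 11.95
position: [0.4772, 0.2113, 0.25]
tcp_rot: [[0.755, 0.385, 0.53], [0.331, -0.922, 0.198], [0.566, 0.026, -0.824]]
force: [-1.3, -3.7, -1.3]
opening: 0.371
TCP in wrist mm [-2.2 -0.6 16.6] F tool [-2.9  2.9 -0.4] M [-0.61 -0.93  0.02] n err [-0.009 -0.006] toolx deg 3.0 j [  7.   11.7 120.7  29.1  15.8  48.1] 0.37098791921964025
time_s: 12.25
position: [0.4778, 0.2116, 0.249]
tcp_rot: [[0.754, 0.385, 0.531], [0.331, -0.922, 0.198], [0.567, 0.026, -0.824]]
force: [-8.2, -6.8, 7.2]
opening: 0.372
TCP in wrist mm [-2.2 -0.5 15.4] F tool [ -4.3   3.3 -11.6] M [-0.79 -1.08  0.03] n err [-0.008 -0.005] toolx deg 3.1 j [  7.1  11.8 120.8  29.5  15.5  47.7] 0.3717795137491215
```

```bash
python3 - <<'E'
from h import *
ims=[]
for n in('scene','side','wrist'):
    im,d,K,T=cap(n);np.savez(n+'3.npz',im=im,d=d,K=K,T=T);ims.append(im)
o=np.hstack([cv2.resize(ims[0][180:240,320:380],(400,400),interpolation=2),cv2.resize(ims[1][210:270,225:285],(400,400),interpolation=2)])
cv2.imwrite('pics/5.png',o[:,:,::-1])
E
```

```text
(no output)
```

View pics/5.png

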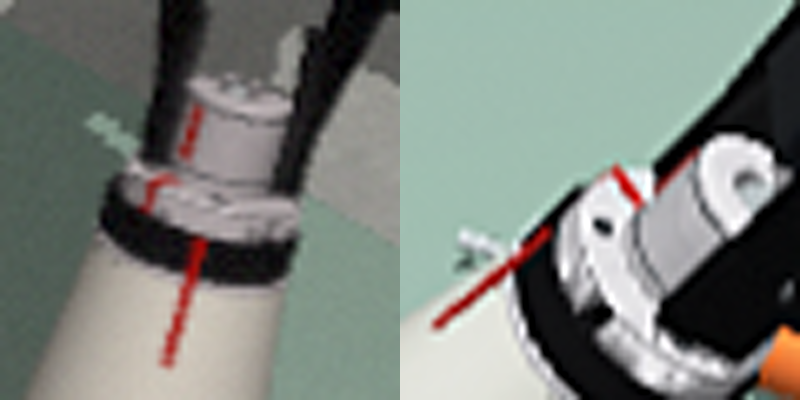

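The hub looks close against the wrist face in both views (side crop: flange at (590,250) touching the black ring, slot end at (597,310)). I'll turn it a little while watching height and torque to tell "on the pin" from "home".

```bash
python3 -m inch '[[30,0,0,0,-0.06],[30,0,0,0,-0.12],[30,0,0,0,-0.18],[30,0,0,0,-0.24],[30,0,0,0,-0.24]]'; python3 st.py
```

```text
time_s: 12.9
position: [0.4778, 0.2114, 0.249]
tcp_rot: [[0.641, 0.553, 0.532], [0.541, -0.817, 0.198], [0.544, 0.16, -0.823]]
force: [-2.4, -5.5, -0.6]
opening: 0.37
TCP in wrist mm [-2.2 -0.7 15.5] F tool [-4.8  3.1 -1.9] M [-0.52 -1.16  0.14] n err [-0.006 -0.006] toolx deg 16.8 j [  7.1  11.8 120.8  29.5  15.5  33.9] 0.36954664908351215
```

```bash
python3 -m inch '[[30,0,0,0.3,-0.07],[30,0,0,0.3,-0.14],[30,0,0,0.3,-0.21],[30,0,0,0.3,-0.28],[30,0,0,0.3,-0.28]]'; python3 st.py;python3 -m inch '[[30,0,0,0.3,-0.07],[30,0,0,0.3,-0.14],[30,0,0,0.3,-0.21],[30,0,0,0.3,-0.28],[30,0,0,0.3,-0.28]]'; python3 st.py; python3 - <<'E'
from h import *
ims=[]
for n in('scene','side','wrist'):
    im,d,K,T=cap(n);np.savez(n+'4.npz',im=im,d=d,K=K,T=T);ims.append(im)
o=np.hstack([cv2.resize(ims[0][180:240,320:380],(400,400),interpolation=2),cv2.resize(ims[2][130:250,200:320],(400,400),interpolation=2)])
cv2.imwrite('pics/6.png',o[:,:,::-1])
E
```

```text
time_s: 13.4
position: [0.4777, 0.2113, 0.2489]
tcp_rot: [[0.463, 0.709, 0.532], [0.746, -0.636, 0.198], [0.479, 0.305, -0.823]]
force: [-5.3, -6.4, 2.0]
opening: 0.371
TCP in wrist mm [-2.4 -0.8 15.5] F tool [-6.3  0.9 -5.7] M [-0.22 -1.32  0.11] n err [-0.004 -0.007] toolx deg 32.8 j [  7.   11.8 120.8  29.6  15.4  17.7] 0.37101494532538487
time_s: 13.9
position: [0.4776, 0.2112, 0.2489]
tcp_rot: [[0.249, 0.809, 0.532], [0.892, -0.405, 0.198], [0.376, 0.426, -0.823]]
force: [-4.5, -6.5, 3.0]
opening: 0.37
TCP in wrist mm [-2.5 -0.9 15.5] F tool [-5.8  0.2 -6.1] M [ 0.12 -1.3   0.11] n err [-0.002 -0.008] toolx deg 48.9 j [  7.   11.8 120.9  29.7  15.4   1.6] 0.37006106560683927
```

View pics/6.png

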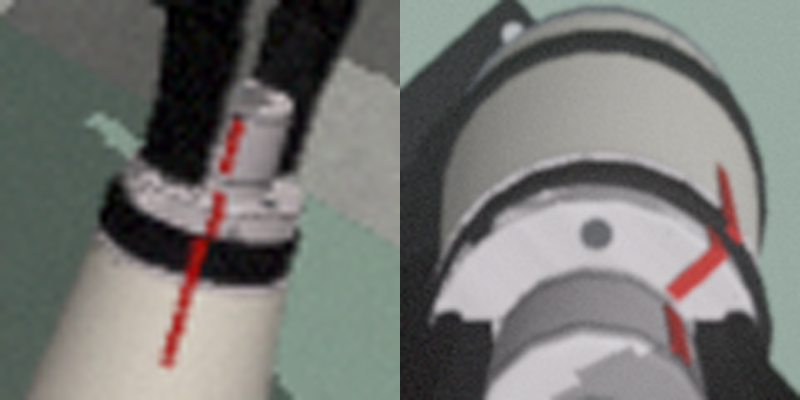

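Both views show the hub's red mark on the neutral line (scene crop: continuous red from (235,120) to (170,360)). I'll check the seating numerically by comparing predicted pixels for home against 7 mm proud.

```bash
python3 - <<'E'
from h import *
M=np.load('scene4.npz');im,K,T=M['im'],M['K'],M['T']
r=redmask(im,1.4);v,u=np.where(r[180:240,320:380]);u+=320;v+=180
print('scene red rows',[(int(y),round(u[v==y].mean(),1)) for y in np.unique(v)])
for h in(0,7):
    print(h,'collar top red',proj(K,T,FACE+.017*XW+(.040+h/1e3)*N),'collar foot',proj(K,T,FACE+.017*XW+(.0105+h/1e3)*N),'flange rim top',proj(K,T,FACE+.028*XW+(.0105+h/1e3)*N),'rim bottom',proj(K,T,FACE+.028*XW+h/1e3*N))
print('neutral',proj(K,T,FACE+.031*XW))
M=np.load('wrist4.npz');im,K,T,d=M['im'],M['K'],M['T'],M['d']
r=redmask(im,1.4);s=np.zeros_like(r);s[175:250,270:312]=r[175:250,270:312]
# depth points: heights above face plane in wrist frame
v,u=np.where(d>0);ok=(u>200)&(u<320)&(v>130)&(v<240);v,u=v[ok],u[ok]
c=-T[:3,:3].T@T[:3,3];X=c+((T[:3,:3].T@np.linalg.inv(K)@np.vstack([u,v,np.ones_like(u)]))*d[v,u]).T
q=(X-FACE)@RW*1e3;rad=np.hypot(q[:,0]+0,q[:,1])
for a,b in((-20,-12),(-12,-9),(-9,-6),(-6,-3),(-3,0),(0,3),(3,6),(6,9),(9,12),(12,15),(15,18),(18,21),(36,46)):
    k=(q[:,2]>=a)&(q[:,2]<b)&(rad<40);print(a,b,k.sum(),'rad' ,np.percentile(rad[k],[5,50,95]).round(1) if k.any() else '')
E
```

```text
scene red rows [(198, np.float64(355.0)), (199, np.float64(355.0)), (200, np.float64(354.5)), (201, np.float64(354.5)), (202, np.float64(354.5)), (203, np.float64(354.0)), (204, np.float64(353.5)), (205, np.float64(353.5)), (209, np.float64(352.5)), (210, np.float64(352.5)), (211, np.float64(352.5)), (212, np.float64(352.5)), (213, np.float64(351.5)), (214, np.float64(351.5)), (215, np.float64(350.5)), (216, np.float64(349.5)), (217, np.float64(349.0)), (218, np.float64(349.0)), (219, np.float64(349.0)), (220, np.float64(348.0)), (221, np.float64(348.5)), (222, np.float64(348.5)), (223, np.float64(347.5)), (224, np.float64(347.5)), (225, np.float64(347.5)), (226, np.float64(347.0)), (227, np.float64(346.5)), (228, np.float64(346.5)), (229, np.float64(346.5)), (230, np.float64(345.5)), (231, np.float64(345.5)), (232, np.float64(345.5)), (233, np.float64(345.0)), (234, np.float64(344.5))]
0 collar top red [355.25872681 196.43794885] collar foot [351.48099644 209.59379684] flange rim top [351.37595512 211.28917833] rim bottom [350.0365701  215.94823264]
7 collar top red [356.16768233 193.27253484] collar foot [352.36976035 206.49869957] flange rim top [352.2748723  208.16229254] rim bottom [350.92829949 212.84634963]
neutral [350.00333688 216.43050606]
-20 -12 311 rad [27.5 28.4 30.4]
-12 -9 103 rad [27.3 28.1 30.6]
-9 -6 92 rad [27.2 27.9 29.5]
-6 -3 84 rad [27.2 27.8 29.4]
-3 0 98 rad [27.3 27.8 29.5]
0 3 687 rad [25.3 27.3 30.1]
3 6 92 rad [24.9 25.8 27.9]
6 9 98 rad [24.8 25.5 27.4]
9 12 595 rad [14.9 22.9 27.2]
12 15 1547 rad [14.9 21.1 26.3]
15 18 153 rad [13.9 16.1 25.4]
18 21 196 rad [13.8 16.6 25.9]
36 46 585 rad [11.  14.  16.4]
```

```bash
cat > al.py <<'E'
import sys
from h import *
im,d,K,T=cap('wrist','wl%s.png'%sys.argv[1])
s=bot.read_state();C=np.array(s['position']);cc=RW.T@(C-FACE);cen=FACE+RW[:,:2]@cc[:2]
def pl(u,v,h):
    o,r=ray(K,T,u,v);P=o+r*((FACE+(h+.0015)*N-o)@N)/(r@N);return (P-cen)@RW*1e3
r=redmask(im,1.35);v,u=np.where(r[150:260,180:340]);u+=180;v+=150
A=np.array([pl(a,b,.0105) for a,b in zip(u,v)]);B=np.array([pl(a,b,0) for a,b in zip(u,v)])
ra=np.hypot(A[:,0],A[:,1]);rb=np.hypot(B[:,0],B[:,1])
for lo in range(15,40,2):
    k=(ra>=lo)&(ra<lo+2)
    if k.any(): print('hub plane r',lo,k.sum(),A[k,:2].mean(0).round(1),np.degrees(np.arctan2(A[k,1],A[k,0])).mean().round(1),'px',u[k].mean().round(1),v[k].mean().round(1),'| face plane',B[k,:2].mean(0).round(1))
E
python3 al.py 1
```

```text
hub plane r 15 21 [14.4 -4.5] -17.3 px 283.4 228.6 | face plane [12.3 -8. ]
hub plane r 17 19 [18.2  1. ] 3.2 px 282.3 217.2 | face plane [16.3 -2.2]
hub plane r 19 20 [20.1  1.2] 3.5 px 284.7 214.7 | face plane [18.4 -2. ]
hub plane r 21 21 [22.   1.3] 3.3 px 287.4 212.4 | face plane [20.5 -1.9]
hub plane r 23 21 [23.9  1.2] 3.0 px 290.1 210.2 | face plane [22.5 -2. ]
hub plane r 25 20 [25.9  1.4] 3.2 px 292.7 207.7 | face plane [24.5 -1.8]
hub plane r 27 24 [27.9  2. ] 4.1 px 294.9 204.7 | face plane [26.7 -1.2]
hub plane r 29 11 [29.5  3.3] 6.4 px 295.7 201.0 | face plane [28.4  0.2]
hub plane r 31 20 [31.9  3.2] 5.7 px 299.3 198.4 | face plane [30.9  0.1]
hub plane r 33 17 [33.4  5.8] 9.9 px 298.4 192.9 | face plane [32.5  2.9]
hub plane r 35 14 [34.9  8.6] 13.8 px 297.3 187.4 | face plane [34.2  5.8]
hub plane r 37 8 [36.2 10.6] 16.4 px 296.6 183.0 | face plane [35.5  8. ]
```

The wrist-camera depth puts the flange top about 10.5 mm above the face, so the hub is home. The hub mark is at +3° and the neutral line at about 0°. I'll trim by −0.05 rad about the shaft (tool roll +0.05), release and retreat.

```bash
python3 -m inch '[[30,0,0,0,0.02],[30,0,0,0,0.05],[30,0,0,0,0.05]]'; python3 st.py; python3 -m inch '[[60,0,0,0,0],[60,0,0,0,0],[60,0,0,0,0],[60,0,0,0,0]]'; python3 st.py; python3 -m inch '[[60,0,0,-5,0],[60,0,0,-15,0],[60,0,0,-30,0],[60,0,0,-55,0],[60,0,0,-80,0],[60,0,0,-100,0],[60,0,0,-100,0]]';python3 st.py; python3 al.py 2; python3 - <<'E'
from h import *
im,d,K,T=cap('scene');im2=cap('side')[0];im3=cap('wrist')[0]
r=redmask(im,1.4);v,u=np.where(r[180:240,320:380]);u+=320;v+=180
print([(int(y),float(u[v==y].mean().round(1))) for y in np.unique(v)])
o=np.hstack([cv2.resize(im[180:240,320:380],(266,266)),cv2.resize(im2[210:270,225:285],(266,266)),cv2.resize(im3[80:280,180:380],(266,266))])
cv2.imwrite('pics/7.png',o[:,:,::-1])
E
```

```text
time_s: 14.4
position: [0.4778, 0.2112, 0.249]
tcp_rot: [[0.29, 0.795, 0.533], [0.871, -0.45, 0.198], [0.397, 0.407, -0.823]]
force: [-2.3, -4.2, -0.3]
opening: 0.371
TCP in wrist mm [-2.3 -0.9 15.6] F tool [-4.4 -0.1 -1.8] M [ 0.12 -1.01 -0.02] n err [-0.002 -0.007] toolx deg 46.0 j [  7.   11.8 120.8  29.7  15.4   4.5] 0.37140065649932236
time_s: 14.8
position: [0.4783, 0.2115, 0.2494]
tcp_rot: [[0.29, 0.795, 0.534], [0.871, -0.45, 0.198], [0.398, 0.407, -0.822]]
force: [-0.6, -0.7, -0.8]
opening: 0.635
TCP in wrist mm [-1.6 -0.8 15.6] F tool [-1.1 -0.4  0.2] M [ 0.2  -0.26 -0.02] n err [-0.001 -0.006] toolx deg 46.0 j [  7.1  11.8 120.8  29.7  15.3   4.5] 0.6349178115159576
time_s: 15.5
position: [0.4249, 0.1915, 0.3342]
tcp_rot: [[0.287, 0.792, 0.538], [0.87, -0.451, 0.198], [0.4, 0.411, -0.819]]
force: [0.4, 0.3, 0.4]
opening: 0.69
TCP in wrist mm [  0.4  -1.3 117.7] F tool [ 0.5  0.3 -0.1] M [ 0.2  -0.29 -0.01] n err [ 0.002 -0.002] toolx deg 46.0 j [  4.3  -2.9 119.4  17.9  30.8  15.5] 0.6896668806529247
hub plane r 15 7 [16.   0.6] 2.1 px 271.0 180.0 | face plane [14.7 -1.3]

[... 434 characters left out ...]
.2]
hub plane r 29 9 [29.8  2.9] 5.5 px 281.0 167.0 | face plane [29.   1.1]
hub plane r 31 7 [31.4  5. ] 9.1 px 280.7 163.9 | face plane [30.7  3.3]
hub plane r 33 4 [32.9  6.9] 11.9 px 280.5 161.0 | face plane [32.3  5.2]
[(198, 354.5), (199, 354.5), (200, 354.5), (201, 354.5), (202, 353.5), (203, 353.5), (204, 353.5), (205, 353.0), (209, 352.0), (210, 351.5), (211, 351.5), (212, 351.5), (213, 351.5), (214, 350.5), (215, 350.0), (216, 349.5), (217, 349.0), (218, 349.0), (219, 349.0), (220, 348.0), (221, 348.5), (222, 348.5), (223, 347.5), (224, 347.5), (225, 347.5), (226, 347.0), (227, 346.5), (228, 346.5), (229, 346.5), (230, 345.5), (231, 345.5), (232, 345.5), (233, 345.0), (234, 344.5)]
```

View pics/7.png

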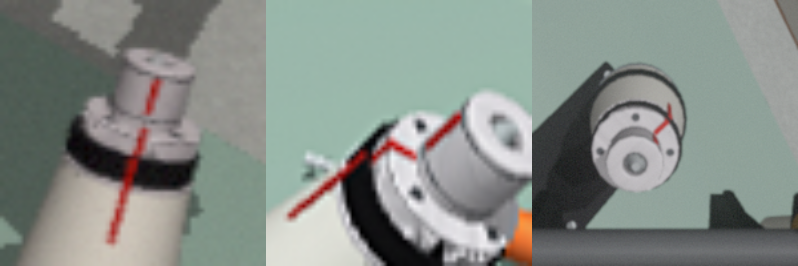

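```bash
python3 - <<'E'
from h import *
print(bot.hand_in(), bot.read_state()['time_s'])
E
```

```text
the job is handed in; nothing more can be done
the job is handed in; nothing more can be done
```

The hub is on the shaft, fully home on the wrist face and released. Its red mark is on the neutral line, and I handed the job in shortly after 15.5 s of robot time.

- **How it was done:** I gripped the hub by its collar in the tray. The moves cannot tilt the tool, so I tilted it to about 34–35° by commanding poses beyond the arm's reach. I then slid the hub along the shaft with light contact (about 12 N at most read). The slot was already within a few degrees of the pin, so it dropped straight in. I turned hub and shaft about 43° to the line, then let go and backed off 100 mm.
- **Seating:** Before release, wrist-camera depth put the flange top about 10.5 mm above the face. That means home; 7 mm proud would read 17.5 mm. The scene camera's red marks also matched the home prediction, and the last pictures looked flush. I did not repeat the depth measurement after letting go.
- **Alignment:** The scene camera showed the mark on the predicted line. The wrist camera put it about 2° (1 mm) off, inside the 4.5 mm limit.
- **Disagreements:** The arm's own position at contact read about 2 mm higher and 2 mm to the side of the camera-based wrist position, which is about the calibration error. The first mark-angle estimate was about 4–5° off the later reading, so I trimmed it by 3° before release.
- **Bottle, screwdriver and screw box:** I kept clear of all three, but did not measure their positions again at the end.

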